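Scan the fixture plate, run it out to the pointer and hold it

TASK

Book in the fixture plate: take the black stick reader out of its grey cup, hold it still for at least a second with its nose about 5 cm above the plate's bar label and pointing straight down at it, and stand it back in the cup. Then slide the plate, which has an orange grip, straight out along the riser, without lifting it or touching the pointer, until its front edge is level with the red pointer. Past the riser's end the plate is front-heavy, so never let it tip, and finish still holding it level there; leave the loose cast frame and the red marker beside the work alone.

Things in the scene. Friction and masses are not known exactly. Their poses are not given: they have to be found in the camera images.
- reader: black stick-shaped code reader, 126 mm tall, standing nose down in the dock. Origin: centre of the nose's flat underside (the red window, the nose is 22 mm across). z runs up along the stick; it looks along -z. The barrel is a plain 32 mm round from 38 to 118 mm above the origin, the part above 48 mm is out of the cup. 0.12 kg, loose.
- dock: grey round charging cup, fixed, 56 mm across and 48 mm high. Origin: centre of its underside, on the worktop; z up. The floor inside is 6 mm above the origin (the reader's origin rests there); the round hole is 48 mm wide, so the barrel has 8 mm of play all round.
- riser: grey steel block, fixed, 160 mm long (x), 122 mm wide (y), its top 50 mm above the origin; foot flange 172 x 134 x 6 mm. Origin: centre of the underside, on the worktop. x points outward, the way the plate shall be slid (out over the end at x = +80 mm). Two guide strips, 6 mm high, run along the top's sides with 106 mm between them.
- plate: loose aluminium plate, 190 (x) x 100 (y) x 8 mm, lying on the riser between its guide strips (3 mm play each side). Origin: centre of its underside; x points outward, front edge at +95 mm. A dark steel block (50 x 80 x 25 mm) on it at x = +66 mm puts the centre of mass 39 mm ahead of the origin: past the riser's end the plate tips unless held. 0.6 to 0.9 kg. Orange grip at x = -75 mm.
- plate_grip (a point): middle of the top edge of the plate's orange upright grip: 12 mm thick along the plate's x, 60 mm wide along y, reaching 45 mm above the plate's top face (this point is 53 mm above the plate's underside).
- label (a point): centre of the white 36 mm square label with black bars, flat on the plate's top face, 15 mm behind the plate's middle.
- plate_corner (a point): upper front corner of the plate on the pointer's side (plate x = +95 mm, y = -50 mm, z = 8 mm).
- pointer: fixed stand with a red horizontal blade beside the plate's path beyond the riser's end; its axes are parallel to the riser's. The blade (3 mm thick along x, 8 mm high) points along +y at the plate's side, its tip at x = 0, y = 0, z = 60 mm of this body; the round post (10 mm) and 40 mm foot stand at y = -30 mm, 78 mm high. Origin: on the worktop under the tip.
- pointer_tip (a point): the tip of the red blade, the mark: the plate's front edge shall come level with it (same riser x). The plate's side passes about 12 mm from it.
- frame: bystander: die-cast aluminium frame with cross walls lying flat by itself behind the dock, 99 x 113 x 30 mm; origin at its underside's centre
- marker: bystander: paint marker with a red cap, lying flat, 136 mm long, 14 mm thick; origin at its underside's centre
Not all that is in view belongs to the job. Several things have the shape of the reader; the one meant has the colours described above.

How it is judged:
On the way, in this order (a step that is already met when the one before it is completed fails the run):
1. the reader is held still over the plate's label, pointing down at it (x of label in the frame of reader between -0.013 and 0.013 m and y of label in the frame of reader between -0.013 and 0.013 m and z of label in the frame of reader between -0.08 and -0.025 m and angle between reader's own z axis and vertical below 0.35 rad and linear speed of reader below 0.02 m/s and contact force between the fingers and reader above 0.5 N), for 0.8 s.
2. the reader stands in its cup again, let go (horizontal distance between reader and dock below 0.015 m and z of reader in the frame of dock below 0.012 m and angle between reader's own z axis and vertical below 0.2 rad and contact force between the fingers and reader below 0.1 N), for 0.2 s.
3. the plate is at the pointer, level and held (x of plate_corner in the frame of pointer between -0.005 and 0.005 m and z of plate in the frame of riser between 0.046 and 0.055 m and angle between plate's own z axis and vertical below 0.06 rad and angle between the x axis of plate and the x axis of riser, either way round below 0.1 rad and contact force between the fingers and plate above 0.5 N and linear speed of plate below 0.02 m/s), for 0.3 s.
At the end, for the whole second after the job is handed in: plate's front corner within 5 mm of the pointer tip along the riser, plate on the riser, level within 0.06 rad, within 0.1 rad of the riser's direction, at rest, held by the fingers (over 0.5 N); reader let go, upright in its cup, nose on the floor within 15 mm of the axis (all of step 2 and all of step 3); the arm keeps its last pose, push and grip.
It fails at once if the plate tips (angle between plate's own z axis and vertical above 0.15 rad).
It fails at once if the plate is lifted off the riser instead of slid (z of plate in the frame of riser above 0.07 m).
It fails at once if the pointer is touched (over 2 N) (contact force between pointer and anything else above 2 N).
It fails at once if the reader falls over (angle between reader's own z axis and vertical above 1.2 rad).
It fails at once if the cast frame or marker is disturbed (moved more than 30 mm) (distance of any of frame, marker from where it was at the start of the episode above 0.03 m).
It also fails if it takes over 61 s, if anything falls off the work surface, if the arm or the gripper's body presses on something with over 40 N, if the wrist force passes 120 N, or if a joint passes its speed limit or range.

ROBOT

A 6-joint arm with a two-finger parallel gripper is mounted at the origin on the work surface; the furniture and walls round the work are solid. World frame = base frame: x ahead of the robot, y to its left, z up, the work surface at z = 0. Lengths are in m, angles in rad, forces in N, time in s.
With the tool pointing down it reaches from about 0.275 to 0.875 m from the base axis. Payload 12.5 kg.
Tool frame: the origin (TCP) lies at the very end of the fingers, on their centre line; the grasp point (between the pads) lies 19 mm behind it; x points along the fingers, y is the direction in which the jaws open and shut, and the axes are right-handed (so a half turn about x gives the same grasp; the last joint's range is limited). The gripper opens to 85 mm and grips with 20 to 120 N. Pads are 22 mm wide; open, the fingers measure 114 mm over their backs; the gripper's body (76 mm by 85 mm) begins 54 mm behind the grasp point. The pads swing forward as they close: fully open they stand 13 mm farther back than shut.
Start: joints at [1.134, 0.351, 1.652, -0, 1.139, -0.085], TCP at [0.189, 0.516, 0.231] pointing down, gripper open.
Joint ranges: [-2.75, 2.75], [-0.79, 2.1], [0.01, 2.65], [-1.57, 4.71], [0.07, 3.14], [-2.87, 2.87]. Speed limits (rad/s): [2.22, 2.22, 2.79, 3.14, 3.14, 3.14].

INTERFACE

Orientations are given as a 3x3 rotation matrix whose columns are the frame's x, y, z axes.
In Python, from bench import manip gives the robot as it stands. Calls block until the motion is done:
- manip.move_ptp(position, orientation): joint-space move of the TCP to a pose.
- manip.move_l(position, attitude=None, max_speed=0.15): straight line of the TCP; attitude=None keeps the orientation; max_speed is the mean speed in m/s.
- manip.move_j(angles): joint-space move.
- manip.set_gripper(opening, effort=None): opening from 0.0 (shut) to 1.0 (fully open); effort is the grip in N (None keeps the last); returns when the fingers have stopped.
- manip.dwell(seconds).
- manip.inverse_kinematics(position, orientation): joint angles nearest the present ones, or None.
- manip.grab_frame(name): name is "side" or "top" or "wrist"; returns (picture, depth): 480x640x3 uint8, red, green, blue; 480x640 float32, m along the optical axis (not along the pixel's ray), 0 where there is no reading.
- manip.get_calibration(name): a dict with "camera_matrix" (3x3 intrinsics, pixels), "R" (3x3) and "t" (3): a world point X has camera coordinates R X + t. Camera axes: x right, y down, z forward; pixel columns grow to the right and rows downward; lengths in m; the calibration is good to about 2 mm. A picture is of the moment at which its call begins: read the wrist's pose just before it. get_calibration takes no time and is no camera call; for the wrist camera it gives the pose at the moment of the call.
A pose or a line that the arm cannot do raises manip.Unreachable and nothing moves.
- manip.sign_off(): hands the job in, once; it reports no verdict.
Trained networks look in the newest picture that a camera, given by its name, has taken for a name from the list of things; names that differ only in an ending like _2 or _b are one class to them, and where a whole thing is asked for, a point or a joint stands for the part that bears it (a point fixed in the world has none). Each returns a list of dicts, best first, with "confidence" (0 to 1); they miss things now and then, are a little off and sometimes report something else, mostly with a low value. They report only what shows in the picture. A call takes as long as a camera call. They do not tell look-alikes from the thing itself.
- manip.look_for(camera, name): "at" ([x, y, z] in m, in world coordinates, good to about 4 mm: the middle of the surface that is visible of it).
Readings, each from a call of its own:
- manip.current_time(): time.
- manip.current_qpos(): joint angles.
- manip.current_joint_vel(): joint speeds.
- manip.current_joint_torque(): joint torques, N m.
- manip.current_ee_pos(): TCP position.
- manip.current_tcp_rot(): TCP orientation.
- manip.current_force(): force on the tool from outside, world axes, zero at the start.
- manip.current_ft_torque(): the same for the moment, N m.
- manip.current_grip_width(): opening from 0.0 (shut) to 1.0 (fully open).
Only numpy, scipy, OpenCV 4.12 (cv2) and the standard library are available. Lean on these libraries where they do the work, as an engineer would, in place of code of your own. Each camera call takes 0.05 s, during which the arm holds its last target. There are 200 camera calls.

## Working session

There is one attempt and no reset: what is moved stays moved. The work goes in short steps, each a Python script; the robot and the scene stay as the last script left them, time stands still between calls to the robot, and variables do not carry over. Pictures are saved under pics/ and viewed, about 8 in all and at most 12, crops included, and the job is handed in when it is done.

```bash
mkdir -p pics
python3 - <<'E'
from bench import manip
import cv2,numpy as np
np.set_printoptions(precision=4,suppress=True)
ims=[]
for c in ["top","side"]:
    p,d=manip.grab_frame(c); cv2.imwrite(f"pics/{c}0.png",p[:,:,::-1]); np.save(f"pics/{c}0d.npy",d)
    print(c,manip.get_calibration(c))
    for n in ["reader","dock","riser","plate","plate_grip","label","plate_corner","pointer","pointer_tip","frame","marker"]:
        r=manip.look_for(c,n); print(n,[(np.round(x["at"],3).tolist(),round(x["confidence"],2)) for x in r[:4]])
print(manip.current_time(),manip.current_tcp_rot())
E
```

```text
top {'camera_matrix': array([[538.4073,   0.    , 328.7281],
       [  0.    , 538.4073, 234.7532],
       [  0.    ,   0.    ,   1.    ]]), 'R': array([[-0.0408, -0.9992, -0.0006],
       [-0.9765,  0.04  , -0.2119],
       [ 0.2118, -0.0081, -0.9773]]), 't': array([0.0595, 0.5111, 1.3565])}
reader [([0.513, 0.362, 0.12], 0.84), ([0.567, 0.225, 0.113], 0.78), ([0.438, 0.295, 0.121], 0.73)]
dock [([0.515, 0.365, 0.027], 0.58)]
riser [([0.392, -0.026, 0.056], 0.76)]
plate [([0.448, -0.026, 0.06], 0.85)]
plate_grip [([0.444, -0.022, 0.059], 0.59)]
label [([0.446, -0.022, 0.06], 0.92)]
plate_corner [([0.45, -0.022, 0.064], 0.71)]
pointer [([0.618, 0.337, 0.025], 0.67), ([0.536, 0.141, 0.015], 0.66)]
pointer_tip [([0.534, 0.138, 0.011], 0.58)]
frame [([0.616, 0.337, 0.024], 0.68)]
marker [([0.423, -0.284, 0.014], 0.57)]
side {'camera_matrix': array([[593.9346,   0.    , 308.4214],
       [  0.    , 593.9346, 232.2986],
       [  0.    ,   0.    ,   1.    ]]), 'R': array([[ 0.9937, -0.1109, -0.0162],
       [-0.0776, -0.576 , -0.8138],
       [ 0.0809,  0.8099, -0.581 ]]), 't': array([-0.5188,  0.1555,  1.1692])}
reader [([0.57, 0.219, 0.08], 0.89), ([0.441, 0.29, 0.073], 0.81), ([0.521, 0.354, 0.092], 0.6), ([0.541, 0.135, 0.021], 0.51)]
dock [([0.518, 0.349, 0.03], 0.88), ([0.418, -0.287, 0.012], 0.74)]
riser [([0.446, -0.112, 0.031], 0.81)]
plate [([0.447, -0.029, 0.059], 0.72)]
plate_grip [([0.454, -0.027, 0.057], 0.79)]
label [([0.447, -0.032, 0.057], 0.73), ([0.521, 0.354, 0.09], 0.34)]
plate_corner []
pointer [([0.536, 0.135, 0.02], 0.79)]
pointer_tip [([0.542, 0.131, 0.022], 0.83), ([0.634, 0.319, 0.018], 0.58)]
frame [([0.629, 0.321, 0.014], 0.97)]
marker []
1.2 [[ 0.      0.3446  0.9388]
 [ 0.      0.9388 -0.3446]
 [-1.      0.     -0.    ]]
```

View pics/top0.png

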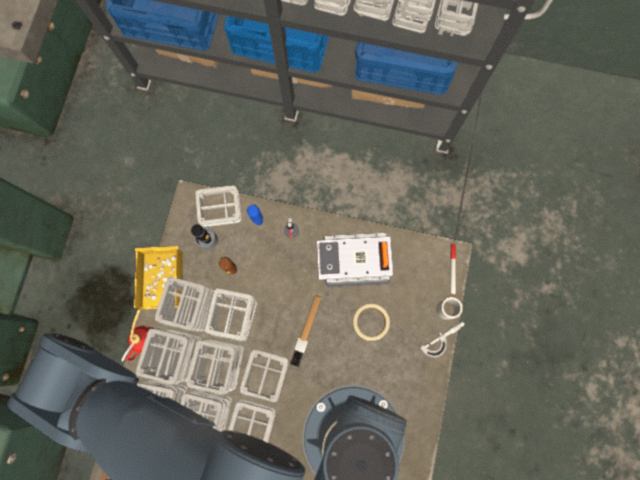

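View pics/side0.png

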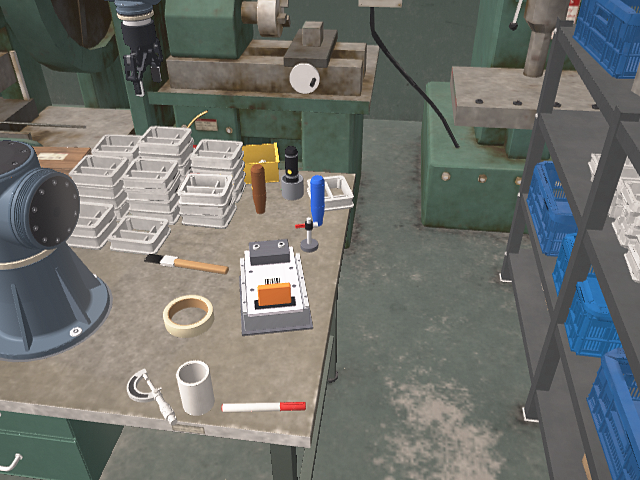

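The top view shows the black reader in its grey cup at about (203,235), with blue (255,213) and brown (228,265) look-alikes nearby. The plate is at (355,260) with the orange grip at (384,253), and the pointer is at (291,228). The plate slides to the left in this image, which is world +y. I'll refine the plate and pointer from the depth, then take a wrist view of the reader.

```bash
cat > h.py <<'E'
from bench import manip
import cv2,numpy as np
np.set_printoptions(precision=4,suppress=True)
def cloud(d,c):
    K,R,t=c["camera_matrix"],c["R"],np.array(c["t"])
    v,u=np.mgrid[:d.shape[0],:d.shape[1]]
    P=np.stack([(u-K[0,2])/K[0,0]*d,(v-K[1,2])/K[1,1]*d,d],-1)
    W=(P-t)@R; W[d<=0]=np.nan; return W
def down(jaw):  # jaw = angle of tool y in world xy
    y=np.array([np.cos(jaw),np.sin(jaw),0]);x=np.array([0,0,-1.]);return np.stack([x,y,np.cross(x,y)],1)
def rect(W,m): return cv2.minAreaRect(W[m][:,:2].astype(np.float32)*1000)
def hsv(p): return cv2.cvtColor(p,cv2.COLOR_RGB2HSV).astype(int)
def report(p,W):
    H=hsv(p);h,s,v=H[...,0],H[...,1],H[...,2];x,y,z=W[...,0],W[...,1],W[...,2]
    A=(x>.33)&(x<.6)&(y>-.2)&(y<.2)
    m=A&(z>.05)&(z<.065)&(s<50)&(v>150)
    if m.sum()>20: print("white plate",m.sum(),rect(W,m),np.median(z[m]))
    m=A&(h>4)&(h<18)&(s>150)&(z>.06)
    if m.sum()>5: print("orange",m.sum(),rect(W,m),z[m].max(),W[m].mean(0))
    m=A&(y>.08)&((h<4)|(h>174))&(s>120)&(z>.03)
    if m.sum()>2: print("red",m.sum(),rect(W,m),W[m].mean(0))
    m=A&(z>.035)&(z<.06)&(y<.1)
    if m.sum()>20: print("riser+plate",m.sum(),rect(W,m))
E
python3 - <<'E'
from h import *
for c in ["top","side"]:
    p=cv2.imread(f"pics/{c}0.png")[:,:,::-1].copy();W=cloud(np.load(f"pics/{c}0d.npy"),manip.get_calibration(c)); print(c);report(p,W)
    m=(abs(W[...,0]-.515)<.03)&(abs(W[...,1]-.36)<.03)&(W[...,2]>.06);print("reader",rect(W,m),W[m].max(0),W[m].min(0))
for ja in [-.35,.35,.8]:
    print(ja,manip.inverse_kinematics([.515,.36,.3],down(ja)))
manip.move_ptp([.47,.33,.33],down(np.pi/2+.0))
C=manip.get_calibration("wrist");print(C)
p,d=manip.grab_frame("wrist");cv2.imwrite("pics/w1.png",p[:,:,::-1]);np.save("pics/w1d.npy",d)
W=cloud(d,C)
for n in ["reader","dock","pointer","pointer_tip","frame"]:
    print(n,[(np.round(x["at"],3).tolist(),round(x["confidence"],2)) for x in manip.look_for("wrist",n)])
m=(abs(W[...,0]-.515)<.03)&(abs(W[...,1]-.36)<.03)&(W[...,2]>.06);print(m.sum(),m.sum() and (rect(W,m),W[m].max(0)))
report(p,W);print(manip.current_time(),manip.current_qpos())
E
```

```text
top
white plate 2315 ((459.8653259277344, 16.3349609375), (289.4555969238281, 149.69631958007812), 78.72538757324219) 0.058415992428424574
orange 151 ((449.79925537109375, -99.90388488769531), (59.80238342285156, 14.018034934997559), 2.05082631111145) 0.11011847162552726 [ 0.4474 -0.098   0.0972]
red 11 ((520.8329467773438, 140.6397705078125), (3.228818893432617, 17.439159393310547), 88.28038024902344) [0.5228 0.1399 0.0651]
riser+plate 1760 ((451.34197998046875, -24.78656768798828), (123.13616180419922, 190.4401397705078), 0.5354785919189453)
reader ((523.0242919921875, 366.3440246582031), (29.106765747070312, 30.400300979614258), 88.7859878540039) [0.5382 0.3809 0.1386] [0.5078 0.3517 0.0601]
side
white plate 2314 ((458.1299133300781, 16.12347412109375), (289.0932312011719, 149.21926879882812), 79.20191955566406) 0.05633307727366978
orange 649 ((448.7946472167969, -98.62922668457031), (59.09968185424805, 19.931726455688477), 1.8269344568252563) 0.10560139204333528 [ 0.4492 -0.1036  0.0846]
red 35 ((519.1429443359375, 139.33432006835938), (19.76322364807129, 6.591231822967529), 8.38
[... 915 characters left out ...]
er [([0.539, 0.144, 0.01], 0.62)]
pointer_tip [([0.54, 0.145, 0.013], 0.64)]
frame [([0.617, 0.332, 0.027], 0.57)]
1564 (((520.9194946289062, 369.9794006347656), (30.3692626953125, 31.626571655273438), 12.055757522583008), array([0.5367, 0.3862, 0.1336]))
white plate 2413 ((468.9951477050781, 84.82691955566406), (176.0482940673828, 132.46437072753906), 71.1406021118164) 0.05739575623498354
red 119 ((519.5499877929688, 142.67074584960938), (4.13676643371582, 22.137676239013672), 87.63201904296875) [0.5198 0.143  0.0625]
riser+plate 3041 ((448.18267822265625, 34.65481185913086), (78.76509857177734, 122.39350128173828), 89.82693481445312)
2.8167 [ 0.532   0.3161  1.4552  0.      1.3705 -1.0395]
```

View pics/w1.png

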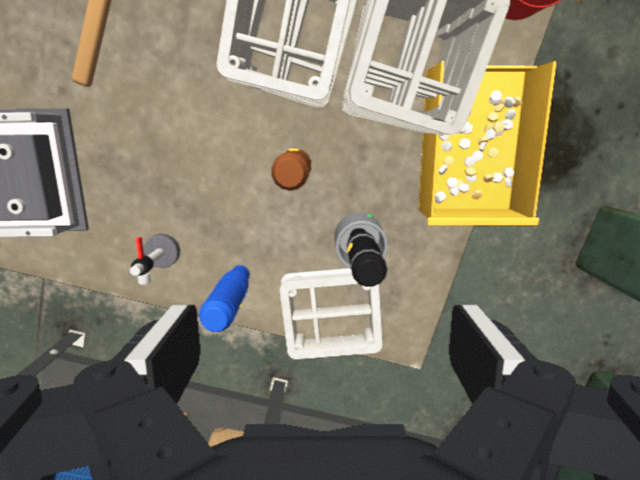

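The wrist view confirms the black reader upright in its cup, with its top at (370,265). The blue stick is at (225,300), the brown one at (291,168), and the pointer's red blade at (140,250). I'll grasp the barrel with the jaws at right angles to the line to the brown stick.

Run:
```python
from h import *
R=down(-.64);x,y=.521,.368
manip.move_ptp([x,y,.22],R)
manip.move_l([x,y,.072],max_speed=.12)
manip.set_gripper(0.0,40)
print("width",manip.current_grip_width(),"F",manip.current_force())
manip.move_l([x,y,.21],max_speed=.1)
print("width",manip.current_grip_width(),"F",manip.current_force(),manip.current_time())
for c in ["top","side"]:
    p,d=manip.grab_frame(c);cv2.imwrite(f"pics/{c}1.png",p[:,:,::-1]);W=cloud(d,manip.get_calibration(c))
    m=(abs(W[...,0]-.518)<.045)&(abs(W[...,1]-.366)<.045)&(W[...,2]>.040)&(W[...,2]<.056)
    print(c,m.sum());
    if m.sum(): print(rect(W,m),cv2.minEnclosingCircle(W[m][:,:2].astype(np.float32)*1000))
    print([(np.round(q["at"],3).tolist(),round(q["confidence"],2)) for q in manip.look_for(c,"dock")],[(np.round(q["at"],3).tolist(),round(q["confidence"],2)) for q in manip.look_for(c,"reader")])
a=cv2.imread("pics/side1.png")[80:240,200:400]
cv2.imwrite("pics/s1c.png",cv2.resize(a,None,fx=4,fy=3.75))
```

```text
width 0.36804596917811455 F [ 0.0288 -0.7417  2.3063]
width 0.36274068656335745 F [-0.0512 -1.1764 -1.7474] 8.1917
top 5
((533.7511596679688, 343.3051452636719), (10.755871772766113, 1.779908299446106), 26.316652297973633) ((534.008056640625, 342.7855224609375), 5.386977672576904)
[] [([0.565, 0.228, 0.116], 0.52)]
side 143
((522.3446044921875, 366.8417053222656), (55.43931579589844, 56.67182159423828), 51.317691802978516) ((521.27392578125, 370.5676574707031), 33.174381256103516)
[([0.523, 0.352, 0.032], 0.64)] [([0.516, 0.356, 0.201], 0.95), ([0.57, 0.218, 0.078], 0.89), ([0.436, 0.289, 0.073], 0.84), ([0.444, -0.027, 0.058], 0.46), ([0.448, -0.11, 0.03], 0.32)]
```

View pics/s1c.png

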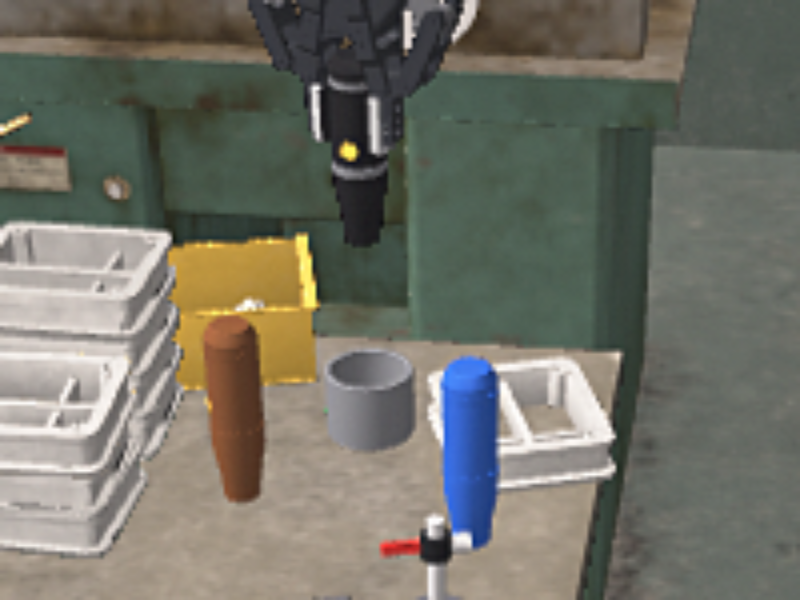

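The reader is held upright, and the empty cup at about (0.522, 0.367) matches the grasp position. Next I'll carry it over the label, with a wrist look on the way.

Run:
```python
from h import *
R=down(-.64)
manip.move_l([.521,.368,.28],max_speed=.2)
manip.move_ptp([.48,.05,.28],R)
C=manip.get_calibration("wrist");p,d=manip.grab_frame("wrist");cv2.imwrite("pics/w2.png",p[:,:,::-1]);W=cloud(d,C)
print([(np.round(q["at"],4).tolist(),round(q["confidence"],2)) for q in manip.look_for("wrist","label")])
report(p,W)
v=p.max(2);m=(abs(W[...,0]-.45)<.022)&(abs(W[...,1]+.04)<.022)&(abs(W[...,2]-.058)<.008)&(v<90)
print("dark",m.sum(),m.sum() and (rect(W,m),W[m].mean(0)))
print(manip.current_time(),manip.current_grip_width())
```

```text
[([0.4859, 0.0388, 0.0663], 0.63)]
white plate 6859 ((460.27508544921875, 26.708572387695312), (273.6491394042969, 150.334228515625), 79.15699005126953) 0.05740038435319652
red 117 ((520.1943359375, 141.79090881347656), (21.37271499633789, 3.143948793411255), 0.23709364235401154) [0.5206 0.1415 0.0634]
riser+plate 7235 ((449.21600341796875, -23.144378662109375), (122.2798080444336, 190.36866760253906), 0.7034867405891418)
dark 2 (((462.0777587890625, -38.601375579833984), (1.1349352598190308, 0.0), -123.45697784423828), array([ 0.4621, -0.0386,  0.0596]))
10.3083 0.36257770044169724
```

View pics/w2.png

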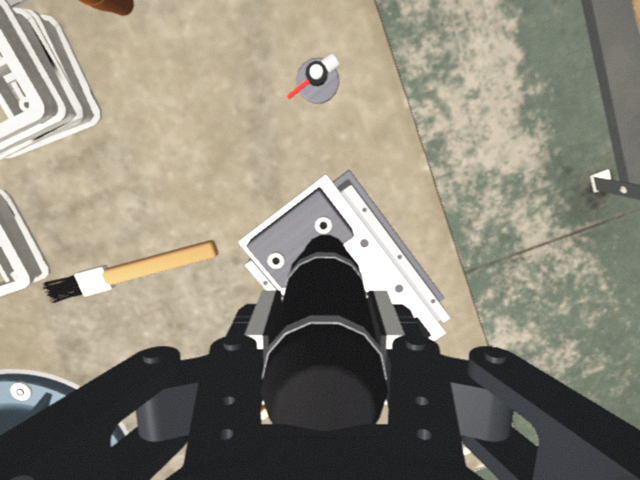

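The wrist view shows the reader hiding the label. The plate block is at (300,235) and the pointer at (310,80). I'll take the label from the first top and side frames and go over it.

Run:
```python
from h import *
for c in ["top","side"]:
    p=cv2.imread(f"pics/{c}0.png");W=cloud(np.load(f"pics/{c}0d.npy"),manip.get_calibration(c));v=p.max(2)
    m=(abs(W[...,0]-.449)<.024)&(abs(W[...,1]+.039)<.025)&(abs(W[...,2]-.058)<.01)&(v<150)
    print(c,m.sum(),m.sum() and (rect(W,m),W[m].mean(0)))
R=down(-.64);x,y=.4495,-.039
manip.move_ptp([x,y,.24],R)
manip.move_l([x,y,.174],max_speed=.1)
manip.dwell(1.3)
print(manip.current_ee_pos(),manip.current_grip_width(),manip.current_time())
p,d=manip.grab_frame("side");W=cloud(d,manip.get_calibration("side"))
m=(abs(W[...,0]-x)<.03)&(abs(W[...,1]-y)<.03)&(W[...,2]>.1)&(W[...,2]<.14)
print("nose",m.sum(),rect(W,m),W[m].min(0))
cv2.imwrite("pics/s3c.png",cv2.resize(p[120:360,180:380,::-1],None,fx=2.5,fy=2.5))
```

```text
top 29 (((450.1265563964844, -38.70277786254883), (18.508764266967773, 21.980213165283203), 87.70140838623047), array([ 0.4545, -0.0385,  0.0579]))
side 36 (((448.7603759765625, -33.16373825073242), (14.97760009765625, 27.235198974609375), 87.65679931640625), array([ 0.4484, -0.0324,  0.0573]))
[ 0.4495 -0.039   0.174 ] 0.36349625718544004 12.9083
nose 161 ((451.6963806152344, -46.78147888183594), (28.162708282470703, 15.38132381439209), 2.081965208053589) [ 0.4374 -0.0546  0.1057]
```

View pics/s3c.png

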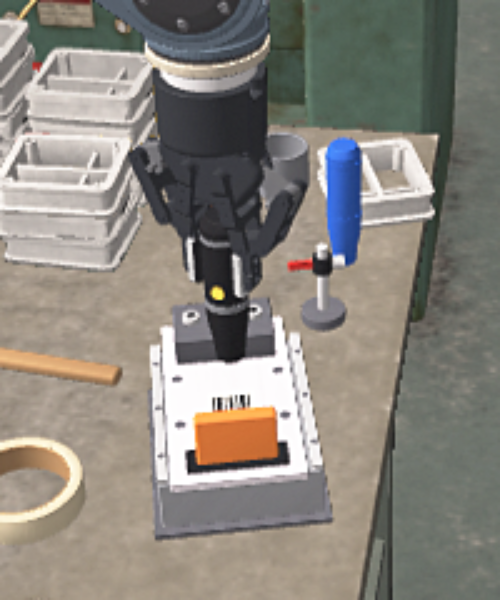

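The side view shows the reader upright and centred over the bar label, which is at (232,402), with its nose at about z = 0.106. The hold is done, so it goes back to the cup.

Run:
```python
from h import *
manip.dwell(.4)
R=down(-.64);x,y=.4495,-.039
manip.move_l([x,y,.28],max_speed=.2)
x,y=.5215,.3675
manip.move_ptp([x,y,.27],R)
manip.move_l([x,y,.14],max_speed=.15)
manip.move_l([x,y,.0735],max_speed=.05)
print("F",manip.current_force(),manip.current_ee_pos())
manip.set_gripper(.75); manip.dwell(.2)
manip.move_l([x,y,.16],max_speed=.12)
manip.set_gripper(1.0)
manip.move_l([x,y,.26],max_speed=.2)
print(manip.current_time())
p,d=manip.grab_frame("side");W=cloud(d,manip.get_calibration("side"))
m=(abs(W[...,0]-x)<.03)&(abs(W[...,1]-y)<.03)&(W[...,2]>.055)
print("reader",rect(W,m),W[m].max(0),W[m].min(0))
# view plate by wrist, jaw along riser x
manip.move_ptp([.45,-.095,.25],down(np.pi/2))
C=manip.get_calibration("wrist");pw,d=manip.grab_frame("wrist");W=cloud(d,C);report(pw,W)
print(manip.current_time(),manip.current_qpos())
a=cv2.resize(p[130:250,200:360],(400,300));b=cv2.resize(pw,(400,300))
cv2.imwrite("pics/s4.png",np.hstack([a,b])[:,:,::-1])
```

```text
F [-0.3825 -1.3211 -1.1195] [0.5217 0.3676 0.0738]
20.5583
reader ((521.4743041992188, 367.2173156738281), (59.41767120361328, 59.888832092285156), 89.9862060546875) [0.5514 0.3969 0.4807] [0.4915 0.3375 0.0551]
white plate 22215 ((457.9455261230469, 18.367355346679688), (289.7625427246094, 150.45086669921875), 79.00859069824219) 0.05734927523197131
orange 1535 ((497.4726257324219, 8.540519714355469), (267.0633850097656, 66.65825653076172), 67.58692932128906) 0.10454711126316493 [ 0.446  -0.0978  0.0979]
red 236 ((519.954833984375, 141.79586791992188), (23.357173919677734, 4.87480354309082), 0.18037694692611694) [0.5198 0.1412 0.0607]
riser+plate 23670 ((449.25665283203125, -22.589859008789062), (122.3502426147461, 190.30389404296875), 0.7079821228981018)
23.2417 [-0.3089  0.1642  1.85    0.      1.1274 -1.8797]
```

View pics/s4.png

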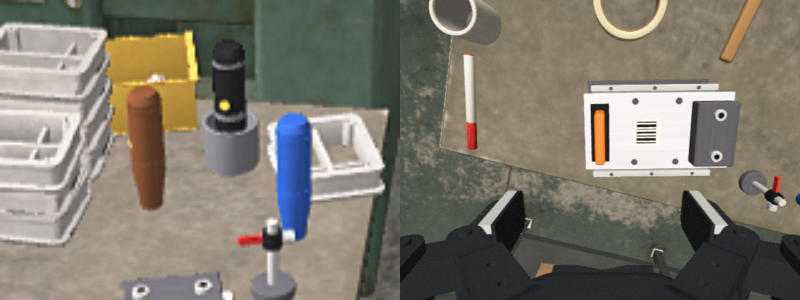

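The reader stands upright in its cup, let go (at (230,90) in the left half). The wrist view shows the orange grip at about (600,137) in the right half, and the front edge is about 68 mm short of the pointer. I'll grip it and slide most of the way, then measure again.

```bash
cat >> h.py <<'E'
th=.0123;u=np.array([-np.sin(th),np.cos(th),0]);RP=down(np.pi/2+th)
def gap(c,d,p):  # front edge to blade along the riser
    W=cloud(d,manip.get_calibration(c));H=hsv(p);h,s,v=H[...,0],H[...,1],H[...,2]
    a=W@u;x,y,z=W[...,0],W[...,1],W[...,2]
    m=(abs(x-.449)<.045)&(z>.05)&(z<.064)&(y>.03)&(y<.17)&(s<50)&(v>150)
    r=(abs(x-.52)<.02)&(abs(y-.142)<.02)&((h<4)|(h>174))&(s>120)&(z>.045)
    if m.sum()<5 or r.sum()<3: return m.sum(),r.sum()
    return "front",np.percentile(a[m],[90,98,100]),"blade",np.percentile(a[r],[2,50,98]),m.sum(),r.sum()
E
python3 - <<'E'
from h import *
for c in ["top","side"]:
    p=cv2.imread(f"pics/{c}0.png")[:,:,::-1].copy();print(c,gap(c,np.load(f"pics/{c}0d.npy"),p))
p,d=manip.grab_frame("wrist");print("wrist",gap("wrist",d,p))
g=np.array([.450,-.098,.067])
manip.move_ptp(g+[0,0,.10],RP)
manip.move_l(g,max_speed=.1)
print("F0",manip.current_force())
manip.set_gripper(0.0,90)
print("w",manip.current_grip_width(),"F",manip.current_force(),manip.current_ft_torque())
g=manip.current_ee_pos(); 
manip.move_l(g+u*.03+[0,0,-.0005],max_speed=.04); print("F",manip.current_force(),manip.current_ft_torque())
manip.move_l(g+u*.06+[0,0,-.0005],max_speed=.04); print("F",manip.current_force(),manip.current_ft_torque(),manip.current_ee_pos()-g)
for c in ["side","top","wrist"]:
    p,d=manip.grab_frame(c);print(c,gap(c,d,p));
    cv2.imwrite(f"pics/{c}5.png",p[:,:,::-1]);np.save(f"pics/{c}5d.npy",d)
print(manip.current_time())
a=cv2.resize(cv2.imread("pics/side5.png")[180:340,200:360],(400,400));b=cv2.resize(cv2.imread("pics/wrist5.png"),(400,300));b=np.vstack([b,np.zeros((100,400,3),np.uint8)])
cv2.imwrite("pics/s5.png",np.hstack([a,b]))
E
```

```text
top ('front', array([0.0643, 0.0647, 0.0648]), 'blade', array([0.1323, 0.133 , 0.1355]), np.int64(79), np.int64(11))
side ('front', array([0.0593, 0.0645, 0.067 ]), 'blade', array([0.1294, 0.1332, 0.1369]), np.int64(47), np.int64(35))
wrist ('front', array([0.0624, 0.0657, 0.0667]), 'blade', array([0.1334, 0.1345, 0.137 ]), np.int64(271), np.int64(233))
F0 [-1.3333 -1.1182  0.247 ]
w 0.1299792588407701 F [-1.2021 -1.1366  5.2159] [-0.077   0.2783  0.0166]
F [ 1.231  -3.2078  6.4706] [-0.3644  0.0397  0.0776]
F [ 1.0001 -4.6216  5.1117] [-0.5648  0.0212  0.1079] [0.0001 0.0595 0.    ]
side ('front', array([0.0827, 0.1155, 0.1241]), 'blade', array([0.13  , 0.1343, 0.1382]), np.int64(413), np.int64(35))
top ('front', array([0.0936, 0.1236, 0.1249]), 'blade', array([0.1323, 0.133 , 0.1355]), np.int64(610), np.int64(11))
wrist (np.int64(23691), np.int64(0))
27.4833
```

View pics/s5.png

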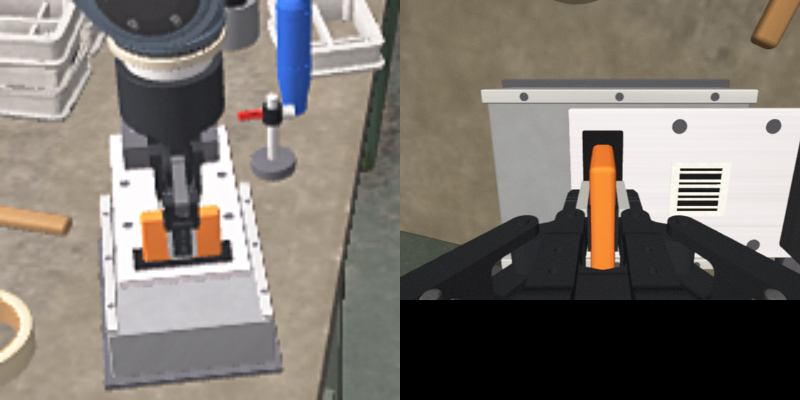

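The side view shows the grip held and the plate level over the riser end. The plate moved about 60 mm, as commanded, leaving roughly 8.3 mm to go.

Run:
```python
from h import *
g=manip.current_ee_pos()
manip.move_l(g+u*.0083,max_speed=.02); manip.dwell(.6)
print(manip.current_ee_pos()-g,manip.current_force(),manip.current_ft_torque(),manip.current_grip_width())
for c in ["side","top"]:
    p,d=manip.grab_frame(c);print(c,gap(c,d,p));cv2.imwrite(f"pics/{c}6.png",p[:,:,::-1])
    W=cloud(d,manip.get_calibration(c));
    m=(abs(W[...,0]-.45)<.045)&(abs(W[...,1]-.111)<.03)&(W[...,2]>.075)&(W[...,2]<.09)
    if m.sum()>20:
        P=W[m];A=np.c_[P[:,:2]-P[:,:2].mean(0),np.ones(len(P))];print("block plane",np.linalg.lstsq(A,P[:,2],rcond=None)[0],m.sum())
    m=(abs(W[...,0]-.5215)<.03)&(abs(W[...,1]-.3675)<.03)&(W[...,2]>.06);print("reader",m.sum(),m.sum() and (rect(W,m),W[m].max(0)))
print(manip.current_time())
a=cv2.resize(cv2.imread("pics/top6.png")[200:300,180:400],(770,350));b=cv2.resize(cv2.imread("pics/side6.png")[140:340,180:360],(225,250))
b=np.hstack([b,np.zeros((250,770-225,3),np.uint8)])
cv2.imwrite("pics/s6.png",np.vstack([a,b]))
```

```text
[0.0004 0.0079 0.0002] [ 0.4618 -5.8239  4.9972] [-1.0133 -0.0312  0.0779] 0.12852296013881193
side ('front', array([0.0868, 0.1227, 0.1317]), 'blade', array([0.1305, 0.1337, 0.1377]), np.int64(480), np.int64(35))
block plane [0.0015 0.0606 0.0805] 156
reader 200 (((529.9270629882812, 360.44696044921875), (32.91258239746094, 15.607407569885254), 53.91200256347656), array([0.5382, 0.3765, 0.1313]))
top ('front', array([0.1041, 0.1317, 0.1324]), 'blade', array([0.1325, 0.133 , 0.1353]), np.int64(617), np.int64(11))
block plane [ 0.0009 -0.0108  0.0834] 586
reader 217 (((523.2815551757812, 366.3644104003906), (29.730838775634766, 30.696964263916016), 87.33914184570312), array([0.5386, 0.3813, 0.1376]))
28.725
```

View pics/s6.png

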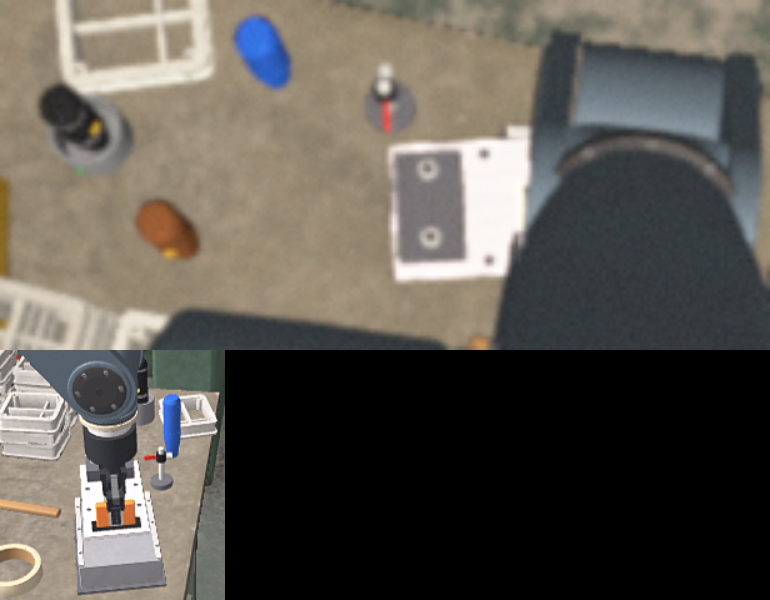

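The top view shows the plate's front edge (column 390) level with the red blade (column 387) without touching it, and the reader upright in its cup. The block's top face is level to 0.011 rad, so I'm handing in.

Run:
```python
from h import *
manip.sign_off(); print("ok")
```

```text
the job is handed in; nothing more can be done
ok
```

The job is handed in, at about 29 s of the 61 s allowed. No verdict was reported.

- **Reader:** I took the black reader from its cup and held it still for about 1.7 s, nose about 5 cm above the bar label. It went back in the cup and was let go; it was still standing upright there in the last pictures.
- **Plate:** I gripped the orange grip and slid the plate about 68 mm along the riser. I am still holding it there.

**Last checks:**
- **Front edge:** the top camera put it within about 1 mm of the pointer blade. The side camera put it about 2 mm short, but the steel block partly hides the edge there. Both are inside the 5 mm limit.
- **Level:** the top camera gave a tilt of about 0.011 rad. A fit from the side camera gave 0.06 rad, which is right at the limit. I discounted it because that view sees the block at a shallow angle with few points, and the plate looked level.
- **Pointer, frame and marker:** the plate was clear of the pointer in the last pictures. I planned all moves clear of the frame and marker, but did not re-measure their positions at the end.

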